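Mesh the splined gate key and hold the trolley gate down

ROBOT

A 7-joint arm with a two-finger parallel gripper is mounted at the origin on the work surface. World frame = base frame: x ahead of the robot, y to its left, z up, the work surface at z = 0. Lengths are in m, angles in degrees, forces in N, time in s.
With the tool pointing down it reaches from about 0.425 to 0.975 m from the base axis. Payload 16.7 kg.
Tool frame: the origin (TCP) lies at the very end of the fingers, on their centre line; the grasp point (between the pads) lies 19 mm behind it; z points along the fingers, y is the line along which they close (so a half turn about z gives the same grasp; the last joint's range is limited). The gripper opens to 85 mm and grips with 20 to 120 N. Pads are 22 mm wide; open, the fingers measure 114 mm over their backs; the gripper's body (76 mm by 85 mm) begins 54 mm behind the grasp point. The pads swing forward as they close: fully open they stand 13 mm farther back than shut.
Start: joints at [64.429, 24.414, 4.234, 92.017, -1.954, 63.644, -3.845], TCP at [0.197, -0.645, 0.231] pointing down, gripper open.
Joint ranges: [-163.25, 163.25], [-28.42, 122.38], [-70.27, 78.77], [12.13, 141.07], [-58.53, 238.53], [9.26, 117.41], [-156.51, 156.51]. Speed limits (degrees/s): [108.29, 108.29, 136.94, 136.94, 172.46, 172.46, 172.46].

INTERFACE

Orientations are given as [roll, pitch, yaw] about the fixed x, y, z axes, in that order (R = Rz(yaw) Ry(pitch) Rx(roll)).
In Python, from workcell import env gives the robot as it stands. Calls block until the motion is done:
- env.reach(position, orientation): joint-space move of the TCP to a pose.
- env.move_l(position, ori=None, v=0.15): straight line of the TCP; ori=None keeps the orientation; v is the mean speed in m/s.
- env.move_j(angles): joint-space move.
- env.gripper_open() and env.gripper_close(force=None): open the fingers fully, or close them until they stop; force is the grip in N (None keeps the last).
- env.wait(seconds).
- env.inverse_kinematics(position, orientation): joint angles nearest the present ones, or None.
- env.observe(): the state.
- env.read_camera(name): name is "scene" or "top" or "wrist"; returns the picture (384x512x3 uint8, blue, green, red); there is no depth.
- env.get_calibration(name): a dict with "mtx" (3x3 intrinsics, pixels), "rvec" (rotation vector, rad) and "tvec" (3), from world to camera coordinates, as OpenCV has them. Camera axes: x right, y down, z forward; pixel columns grow to the right and rows downward; lengths in m; the calibration is good to about 2 mm. A picture is of the moment at which its call begins: read the wrist's pose just before it. get_calibration takes no time and is no camera call; for the wrist camera it gives the pose at the moment of the call.
A pose or a line that the arm cannot do raises env.IKError and nothing moves.
- env.job_done(): hands the job in; it is judged then, once.
Trained networks look in the newest picture that a camera, given by its name, has taken for a name from the list of things; names that differ only in an ending like _2 or _b are one class to them, and where a whole thing is asked for, a point or a joint stands for the part that bears it (a point fixed in the world has none). Each returns a list of dicts, best first, with "confidence" (0 to 1); they miss things now and then, are a little off and sometimes report something else, mostly with a low value. They report only what shows in the picture. A call takes as long as a camera call. They do not tell look-alikes from the thing itself.
- env.silhouettes(target, camera): "pixels" (384x512 bool, what is visible of it).
- env.place_of(target, camera): "at" ([x, y, z] in m, in the coordinates of the camera as it stood for that picture, good to about 4 mm: a listed point, or the origin of a listed thing).
The state is a dict: "time_s": time; "joint_pos": joint angles; "dq": joint speeds; "tau": joint torques, N m; "tool_pos": TCP position; "eef_rot": TCP orientation; "wrist_force": force on the tool from outside, world axes, zero at the start; "ft_torque": the same for the moment, N m; "grip_width": finger opening in m; "grasp_force": force on a finger pad.
Only numpy, scipy, OpenCV 4.12 (cv2) and the standard library are available. Lean on these libraries where they do the work, as an engineer would, in place of code of your own. Each camera call takes 0.05 s, during which the arm holds its last target. There are 200 camera calls.

TASK

Lower the trolley's spring-loaded gate and keep it down: first swing the chrome cam lever on the gate release block round to its stop to free the plunger; then lift the splined key out of its walnut ring, turn it until its four splines mesh with the cross-shaped socket in the block, and slide it straight down fully home, its collar on the block, against the spring. Finish while still holding the key and pressing it home, so the gate stays down, and leave the tumblers, bottle opener and snack tin where they stand.

Things in the scene. Friction and masses are not known exactly. Their poses are not given: they have to be found in the camera images.
- latch: gate release block, fixed to the shelf: a steel block 70 mm (its x) by 120 mm (its y, from -85 to +35 mm), 50 mm tall, sides upright. Origin on the shelf directly below the centre of the socket, z up. The slots of the socket run along the block's x and y axes.
- socket (a point): centre of the socket's mouth on the block's top face, 50 mm above the shelf, axes as the block's. A plus-shaped hole: two crossing slots 10 mm wide, 35 mm long. In it, 18 mm down, a sprung plunger 14 mm across, geared to the gate: pushes up about 6 N at rest, 10 N with the key home, and rises if let go. It is blocked while the lever stands below about 0.45 rad.
- lever (a joint): cam lever on the block's top, turning about a vertical axis. 0 = locked, arm pointing along the block's -y (away from the socket); grows clockwise seen from above, to 1.5 rad at its stop, arm then nearly along the block's -x. Starts at 0 to 0.15 rad. Light friction (about 1 N at the knob) keeps it where it is left.
- lever_pivot (a point): the lever's turning axis, at the block's top face, 55 mm from the socket along the block's -y.
- lever_knob (a point): centre of the top of the lever's upright round knob, 70 mm from the pivot, 89 mm above the shelf. The knob is a cylinder 18 mm across, free to grip from 62 mm (top of the 14 mm wide arm) to 89 mm above the shelf.
- key: splined key, 95 mm tall, 0.2 kg, upright in the ring. Origin: centre of its foot, z up. From the foot: plus-shaped ribs along its x and y, 7 mm thick, 32 mm tip to tip, to 30 mm (lowest 4 mm narrowed to 4 x 24 mm lead-in); round collar 44 mm across, 30-36 mm; neck; flat black handle 43-95 mm, 36 mm wide (x), 14 mm thick (y). Any quarter turn fits, within 5 deg. Home: foot 30 mm below the mouth.
- key_rest: walnut ring fixed to the shelf, 90 mm outside, 40 mm hole, 18 mm tall; the key stands in its hole with its foot on the shelf. Origin at the centre of its underside.
- plunger (a joint): the sprung plunger in the socket: 0 = up, value = how far it is pushed down in m; about 0.012 with the key home. It draws down the gate, the chrome rails 1 m long standing along the shelf's far edge: the gate sinks three times as far, 36 mm with the key home.
- tumbler_a: squat clear glass tumbler, 80 mm across the rim, 85 mm tall, upright; origin at the centre of its underside. Bystander.
- tumbler_b: squat clear glass tumbler, 80 mm across the rim, 85 mm tall, upright; origin at the centre of its underside. Bystander.
- opener: flat chrome bottle opener lying on the shelf, 118 mm long (along x), 36 mm wide at the head, 6 mm thick; origin under its middle. Bystander.
- tin: closed red enamel snack tin, 60 mm (x) by 90 mm (y), 45 mm tall; origin at the centre of its underside. Bystander.
There are look-alikes about, which are no part of the job. Leave any purple or turquoise look-alike of the key alone.

How it is judged:
By the outcome, as a careful person would: the job done as asked, in the order asked, and still so for the second after the job is handed in, while the arm keeps its last pose, push and grip.
It also fails if it takes over 64 s, if anything falls off the work surface, if the arm or the gripper's body presses on something with over 40 N, if the wrist force passes 120 N, or if a joint passes its speed limit or range.

## Working session

There is one attempt and no reset: what is moved stays moved. The work goes in short steps, each a Python script; the robot and the scene stay as the last script left them, time stands still between calls to the robot, and variables do not carry over. Pictures are saved under pics/ and viewed, at most 10 in all, crops included, and the job is handed in when it is done.

```bash
ls; mkdir -p pics
cat > h.py <<'E'
from workcell import env
import numpy as np, cv2
def cal(n):
    c=env.get_calibration(n); R=cv2.Rodrigues(np.array(c["rvec"],float))[0]
    return np.array(c["mtx"],float),R,np.array(c["tvec"],float).ravel()
def snap(n,f=None):
    c=cal(n); im=env.read_camera(n)
    if f: cv2.imwrite(f,im)
    return im,c
def toworld(at,c): return c[1].T@(np.array(at)-c[2])
def proj(p,c):
    q=c[0]@(c[1]@np.array(p)+c[2]); return q[:2]/q[2]
def ray(uv,c,z):
    d=c[1].T@np.linalg.solve(c[0],[uv[0],uv[1],1.]); o=-c[1].T@c[2]
    return o+d*(z-o[2])/d[2]
def find(t,n,c,k=4):
    for d in env.place_of(t,n)[:k]:
        w=toworld(d["at"],c); print(n,t,round(d["confidence"],2),w.round(4),proj(w,c).round(0))
E
python3 - <<'E'
from h import *
a,ca=snap("scene"); b,cb=snap("top")
cv2.imwrite("pics/a.png",cv2.resize(a,(800,600))); cv2.imwrite("pics/b.png",cv2.resize(b,(800,600)))
for n,c in(("scene",ca),("top",cb)):
    print(n,(-c[1].T@c[2]).round(3))
    for t in["latch","socket","lever_pivot","lever_knob","key","key_rest","tumbler_a","opener","tin"]: find(t,n,c)
E
```

```text
pics
scene [1.039 0.082 0.75 ]
scene latch 0.95 [ 0.5287 -0.0825  0.0023] [212. 190.]
scene socket 0.68 [ 0.5244 -0.0845  0.0484] [209. 176.]
scene socket 0.45 [ 0.722   0.0178 -0.0015] [244. 275.]
scene lever_pivot 0.97 [ 0.5035 -0.1314  0.0522] [190. 166.]
scene lever_knob 0.95 [ 0.4708 -0.1971  0.0867] [161. 142.]
scene key 0.76 [0.4236 0.1754 0.0018] [327. 164.]
scene key 0.72 [0.5312 0.1266 0.0009] [304. 200.]
scene key 0.66 [0.5745 0.2417 0.0014] [357. 221.]
scene key_rest 0.87 [0.5347 0.1263 0.002 ] [304. 201.]
scene tumbler_a 0.89 [ 0.7234  0.0166 -0.0017] [244. 276.]
scene tumbler_a 0.78 [0.6997 0.2919 0.0021] [386. 279.]
scene tumbler_a 0.75 [ 0.5308  0.1225 -0.0035] [302. 201.]
scene tumbler_a 0.71 [0.535  0.1263 0.0013] [304. 201.]
scene opener 0.61 [4.167e-01 6.300e-03 4.000e-04] [256. 156.]
scene tin 0.68 [ 0.7446 -0.1282 -0.0017] [170. 278.]
scene tin 0.53 [ 0.4732 -0.1981  0.088 ] [160. 142.]
top [ 0.383 -0.013  1.164]
top latch 0.56 [ 0.5278 -0.0786 -0.0015] [293. 219.]
top socket 0.97 [ 0.5322 -0.0799  0.0533] [295. 214.]
top lever_pivot 0.93 [ 0.5083 -0.1361  0.0523] [317. 225.]
top lever_knob 0.81 [ 0.4807 -0.1916  0.0881] [342. 235.]
top key 0.75 [ 0.5408  0.1336 -0.0025] [212. 212.]
top key 0.63 [0.577  0.2473 0.0054] [170. 197.]
top key 0.52 [ 4.292e-01  1.821e-01 -4.000e-04] [191. 254.]
top key_rest 0.65 [0.5377 0.1262 0.0008] [215. 213.]
top tumbler_a 0.85 [0.7273 0.0232 0.0027] [256. 144.]
top opener 0.69 [0.4201 0.0118 0.0012] [257. 259.]
top opener 0.24 [ 0.5084 -0.1326  0.0493] [316. 225.]
top tin 0.74 [ 0.7497 -0.1293 -0.0035] [313. 138.]
```

View pics/a.png

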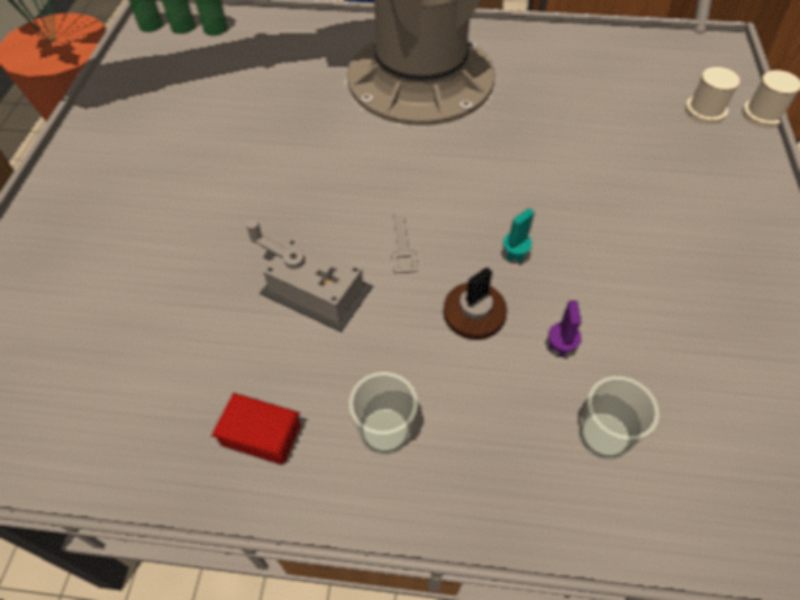

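View pics/b.png

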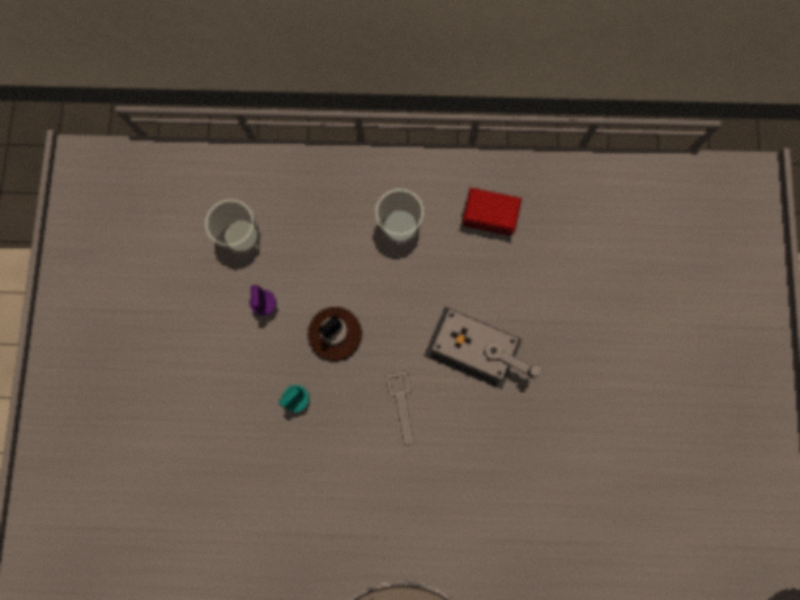

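The scene view (800x600) shows three key-like things. The black key is in the walnut ring at (478,295), the turquoise one at (518,237) and the purple one at (566,330). The black one in the ring fits the description. The block is at (315,285) with its knob at (253,230). I'll look closer with the wrist camera.

Run:
```python
from h import *
print(env.observe()["eef_rot"])
env.reach([0.50,-0.12,0.30],[180,0,67]); 
im,c=snap("wrist"); cv2.imwrite("pics/c.png",im)
o=env.observe(); print(o["time_s"],o["joint_pos"],(-c[1].T@c[2]).round(3),c[1][2].round(3))
for t in["latch","socket","lever_pivot","lever_knob"]: find(t,"wrist",c,2)
```

```text
[-1.79999167e+02 -1.42108718e-03  1.70013906e+01]
3.2333 [ 29.86701908   7.52989521 -25.59530089 106.17748996   3.51937252
  67.08544757 -20.01304535] [ 0.532 -0.047  0.442] [-0.125 -0.292 -0.948]
wrist latch 0.58 [ 0.5283 -0.0843 -0.0058] [266. 113.]
wrist socket 0.91 [ 0.5343 -0.0859  0.0531] [272. 117.]
wrist lever_pivot 0.82 [ 0.4998 -0.1334  0.049 ] [262. 161.]
wrist lever_pivot 0.31 [0.4128 0.0106 0.0029] [160.  82.]
wrist lever_knob 0.98 [ 0.4762 -0.1981  0.0905] [265. 223.]
```

View pics/c.png

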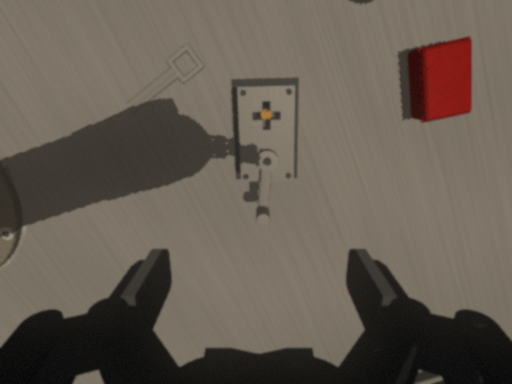

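The wrist view shows the socket at (266,115), the pivot at (267,158), the knob top at about (263,214), and the corner screws at (242,93), (289,92), (289,176) and (245,176).

Run:
```python
from h import *
c=cal("wrist"); im=cv2.imread("pics/c.png")
hsv=cv2.cvtColor(im,cv2.COLOR_BGR2HSV)
m=(hsv[...,1]>120)&(hsv[...,0]>8)&(hsv[...,0]<30); m[:90]=0;m[140:]=0
ys,xs=np.nonzero(m); print("orange",xs.mean(),ys.mean(),ray((xs.mean(),ys.mean()),c,.032).round(4))
dk=(im.max(2)<75); dk[:100]=0;dk[132:]=0;dk[:,248:]&=True;dk[:,:248]=0;dk[:,285:]=0
ys,xs=np.nonzero(dk|m); print("cross bbox",xs.min(),xs.max(),ys.min(),ys.max(),ray(((xs.min()+xs.max())/2,(ys.min()+ys.max())/2),c,.05).round(4))
for uv in[(242,93),(289,92),(289,176),(245,176)]: print(ray(uv,c,.05).round(4))
print("piv",ray((267,158),c,.065).round(4))
crop=cv2.resize(im[80:240,200:330],None,fx=3.7,fy=3.7,interpolation=cv2.INTER_CUBIC); cv2.imwrite("pics/d.png",crop)
```

```text
orange 265.39 114.15 [ 0.5274 -0.0808  0.032 ]
cross bbox 254 279 102 128 [ 0.5285 -0.0807  0.05  ]
[ 0.5111 -0.045   0.05  ]
[ 0.5641 -0.0663  0.05  ]
[ 0.5257 -0.1652  0.05  ]
[ 0.4721 -0.1424  0.05  ]
piv [ 0.5091 -0.1281  0.065 ]
```

View pics/d.png

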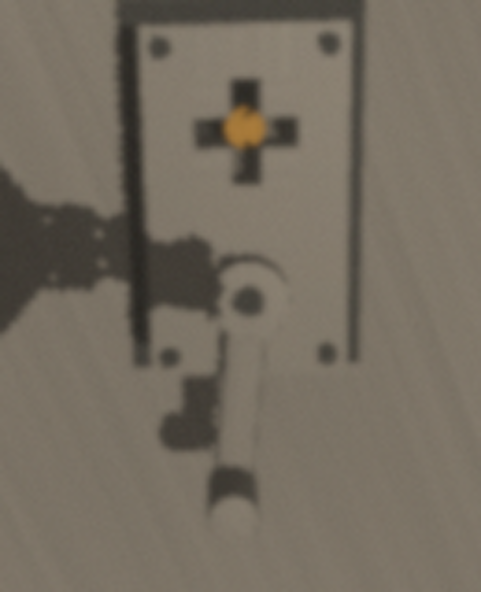

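The screws, the plunger and the cross agree: socket (0.528,-0.081), block yaw about -22°, pivot (0.507,-0.132). Knob at about (0.476,-0.198), so q≈0.06. Next I grip the knob and swing it.

Run:
```python
from h import *
c=cal("wrist"); k=ray((263,219.7),c,.089); print("knob px",k.round(4))
P=np.array([.5074,-.132]); d=(k[:2]+np.array([.4762,-.1981]))/2-P
print(np.hypot(*d)); a0=np.degrees(np.arctan2(d[1],d[0])); q=-112-a0; print("q",q)
pos=lambda q,z:[P[0]+.07*np.cos(np.radians(-112-q)),P[1]+.07*np.sin(np.radians(-112-q)),z]
env.reach(pos(q,.14),[180,0,67-q]); env.move_l(pos(q,.065),v=.1)
env.gripper_close(20); o=env.observe(); print(o["grip_width"],o["grasp_force"],o["tool_pos"],o["wrist_force"])
```

```text
knob px [ 0.4758 -0.1936  0.089 ]
0.07115428682423518
q 4.189787226180201
0.017119451683928352 22.069933712482452 [ 0.47648459 -0.1948905   0.06510091] [-1.00343621  0.85758135  3.81919153]
```

Run:
```python
from h import *
P=np.array([.5074,-.132])
pos=lambda q,z:[P[0]+.07*np.cos(np.radians(-112-q)),P[1]+.07*np.sin(np.radians(-112-q)),z]
for q in list(range(12,84,8))+[84,86,87,88]:
    env.move_l(pos(q,.065),[180,0,67-q],v=.08); o=env.observe(); f=np.array(o["wrist_force"]); t=np.radians(-112-q)
    ft=f[:2]@[np.sin(t),-np.cos(t)]; fr=f[:2]@[np.cos(t),np.sin(t)]
    print(q,"tang",ft.round(1),"rad",fr.round(1),f[2].round(1),round(o["grip_width"],4))
    if ft<-12 or abs(fr)>30: break
print(o["time_s"],o["tool_pos"])
```

```text
12 tang 1.8 rad 1.6 3.1 0.0173
20 tang 2.0 rad 2.3 4.1 0.0171
28 tang 1.6 rad 4.0 5.1 0.0169
36 tang 0.9 rad 4.3 5.4 0.017
44 tang 0.2 rad 4.6 6.5 0.0173
52 tang 0.4 rad 4.8 7.3 0.0172
60 tang -0.1 rad 4.3 7.3 0.0173
68 tang -0.7 rad 5.2 8.3 0.0173
76 tang -0.2 rad 4.3 7.9 0.017
84 tang -1.5 rad 4.5 8.4 0.0168
86 tang -4.0 rad 3.5 8.6 0.0169
87 tang -9.9 rad 3.0 9.5 0.017
88 tang -18.3 rad 1.1 9.2 0.0173
9.3583 [ 0.44073172 -0.11023108  0.06495351]
```

The lever is at its stop: the tangential force rises sharply past 86°. I release it and look at the key.

Run:
```python
from h import *
env.gripper_open(); p=env.observe()["tool_pos"]; env.move_l([p[0],p[1],.18],v=.2)
env.reach([.555,.165,.25],[180,0,60])
im,c=snap("wrist"); np.savez("c_e.npz",K=c[0],R=c[1],t=c[2]); cv2.imwrite("pics/e.png",im)
for t in["key","key_rest"]: find(t,"wrist",c,3)
k=proj([.537,.127,.05],c); x,y=map(int,k); print(x,y)
x0,y0=max(x-90,0),max(y-75,0); print(x0,y0)
cv2.imwrite("pics/f.png",cv2.resize(im[y0:y0+150,x0:x0+180],None,fx=4,fy=4,interpolation=cv2.INTER_CUBIC))
print(env.observe()["time_s"])
```

```text
wrist key 0.76 [ 0.5789  0.2458 -0.0029] [241.  84.]
wrist key 0.66 [0.5371 0.127  0.0009] [260. 183.]
wrist key 0.58 [0.4277 0.1851 0.0055] [167. 187.]
wrist key_rest 0.7 [0.5333 0.1266 0.0011] [258. 185.]
260 195
170 120
12.0583
```

View pics/f.png

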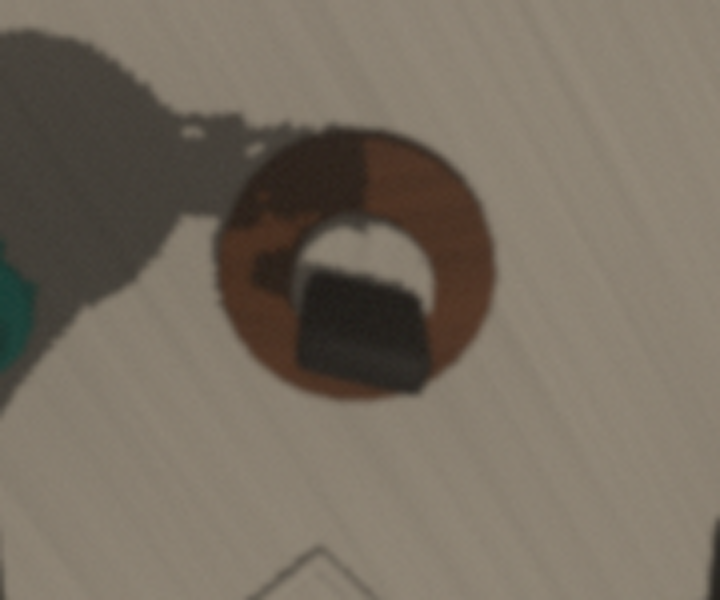

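The crop shows the black handle standing in the walnut ring, so this is the real key. The near edge of its top face runs from crop (298,362) to (422,392). The turquoise look-alike is off to the left.

Run:
```python
from h import *
f=np.load("c_e.npz"); c=(f["K"],f["R"],f["t"]); im=cv2.imread("pics/e.png")
g=lambda x,y,z:ray((170+x/4,120+y/4),c,z)
a,b=g(298,362,.095),g(422,392,.095); d=(b-a)[:2]; L=np.hypot(*d); d/=L
print("edge",a.round(4),b.round(4),"len",L,"dir",np.degrees(np.arctan2(d[1],d[0])))
n=np.array([-d[1],d[0]]); up=g(360,200,.095)[:2]; n=n if n@(up-a[:2])>0 else -n
print("centre",((a+b)[:2]/2+.007*n).round(4))
ring=[g(x,270,.018)[:2] for x in(216,494)]; print("ring",np.mean(ring,0))
# model overlays: search best pose by dark mask IoU
gr=cv2.GaussianBlur(im,(0,0),1).max(2); m=np.zeros(gr.shape,np.uint8); sub=(gr<48); m[120:270,170:350]=sub[120:270,170:350]
nl,lab,st,ce=cv2.connectedComponentsWithStats(m); i=lab[120+330//4,170+360//4]; m=(lab==i); print("area",m.sum(),st[i])
from scipy.optimize import minimize
def model(p,S=4):
    x,y,th=p; ct,s=np.cos(th),np.sin(th); pts=[]
    for z in(.043,.095):
        for u in(-.018,.018):
            for v in(-.007,.007): pts.append(proj([x+u*ct-v*s,y+u*s+v*ct,z],c))
    h=cv2.convexHull(np.array(pts,np.float32)); im2=np.zeros((384*S,512*S),np.uint8)
    cv2.fillConvexPoly(im2,np.round((h+.5)*S).astype(np.int32),255); return cv2.resize(im2,(512,384),interpolation=cv2.INTER_AREA)/255.
best=None
for th0 in(-40,-30,-20,-10,0):
    r=minimize(lambda p:np.abs(model([p[0]/100,p[1]/100,p[2]/5])-m).sum(),[53.7,12.7,np.radians(th0)*5],method="Nelder-Mead",options=dict(initial_simplex=np.array([[53.7,12.7,np.radians(th0)*5]]*4)+np.vstack([np.zeros(3),np.diag([.4,.4,.6])])))
    print(th0,r.fun.round(1),r.x[0]/100,r.x[1]/100,np.degrees(r.x[2]/5))
```

```text
edge [0.5221 0.1349 0.095 ] [0.5458 0.1113 0.095 ] len 0.03345537296415924 dir -44.86872914547798
centre [0.5389 0.1281]
ring [0.5348973  0.12729615]
area 672 [245 189  31  27 672]
-40 274.2 0.5366895517627903 0.12910511601147057 -37.5006218370816
-30 282.9 0.5365801102752057 0.12728558224022635 -27.54035153703423
-20 282.8 0.5376935724631491 0.12663697133379836 -26.67611239530718
-10 280.1 0.5378187367952139 0.12814573327567413 -35.53435064467743
0 283.8 0.5363948331047099 0.1271064624295078 -35.66112109453996
```

Run:
```python
from h import *
from scipy.optimize import minimize
f=np.load("c_e.npz"); c=(f["K"],f["R"],f["t"]); im=cv2.imread("pics/e.png").astype(int)
def model(p,S=8):
    x,y,th=p; ct,s=np.cos(th),np.sin(th)
    pts=[proj([x+u*ct-v*s,y+u*s+v*ct,z],c) for z in(.043,.095) for u in(-.018,.018) for v in(-.007,.007)]
    h=(cv2.convexHull(np.array(pts,np.float32))-[170,120]+.5)*S; o=np.zeros((150*S,180*S),np.uint8)
    cv2.fillConvexPoly(o,np.round(h).astype(np.int32),255); return cv2.resize(o,(180,150),interpolation=cv2.INTER_AREA)/255.
w=im[120:270,170:350]
print(w[82:102:2,90].tolist(), w[40,80],w[105,90])
sat=w.max(2)-w.min(2)
for T in(55,62):
    m=((w.max(2)<T)&(sat<14)).astype(np.uint8); m=cv2.morphologyEx(m,cv2.MORPH_OPEN,np.ones((3,3)))
    n,l,st,_=cv2.connectedComponentsWithStats(m); i=l[82,90]; m=(l==i); print(T,st[i])
    for t0 in(-50,-38,-25):
        x0=np.array([53.7,12.75,np.radians(t0)*5])
        r=minimize(lambda p:np.abs(model([p[0]/100,p[1]/100,p[2]/5])-m).sum(),x0,method="Nelder-Mead",options=dict(initial_simplex=x0+np.vstack([np.zeros(3),np.diag([.4,.4,.6])])))
        print(t0,r.fun.round(1),(r.x[:2]/100).round(4),np.degrees(r.x[2]/5).round(1))
```

```text
[[25, 29, 33], [31, 36, 37], [35, 39, 42], [37, 41, 44], [37, 40, 43], [34, 40, 42], [33, 38, 43], [38, 48, 65], [40, 54, 78], [86, 99, 113]] [30 36 47] [111 126 135]
55 [ 75  68  32  30 738]
-50 207.2 [0.5362 0.1277] -38.1
-38 206.2 [0.5364 0.1279] -37.9
-25 208.7 [0.5359 0.1269] -38.0
62 [ 74  68  33  30 760]
-50 187.9 [0.5356 0.1277] -38.1
-38 189.3 [0.5355 0.128 ] -38.8
-25 190.0 [0.5355 0.1275] -38.4
```

Edge and fit agree on centre (0.537,0.128) and handle direction of about -41°. The flat pads will square up the rest, so I grasp and lift.

Run:
```python
from h import *
for y in(-41,-22,139,158,68): 
    for p in([.537,.128,.05],[.528,-.081,.07]):
        j=env.inverse_kinematics(p,[180,0,y]); print(y,None if j is None else np.round(j,0))
env.reach([.537,.128,.16],[180,0,-41]); env.move_l([.537,.128,.050],v=.1)
o=env.observe(); print("pre",np.round(o["wrist_force"],1))
env.gripper_close(100); o=env.observe(); print(o["grip_width"],o["grasp_force"],o["tool_pos"],np.round(o["wrist_force"],1))
env.move_l([.537,.128,.17],v=.12); env.wait(.3)
o=env.observe(); print(o["grip_width"],o["tool_pos"],np.round(o["wrist_force"],1),o["time_s"])
```

```text
-41 [ -18.   26.   -2.  116.    1.   38. -152.]
-41 [   1.   23.    1.  118.   -1.   39. -128.]
-22 [ -16.   27.   -5.  116.    4.   38. -136.]
-22 [   3.   23.   -1.  118.    1.   39. -111.]
139 [  3.  29. -29. 114.  21.  41.  10.]
139 [ 22.  25. -25. 116.  15.  41.  37.]
158 [  6.  30. -32. 114.  23.  42.  28.]
158 [ 25.  26. -28. 116.  18.  42.  54.]
68 [ -5.  27. -18. 115.  13.  39. -54.]
68 [ 13.  24. -14. 117.   9.  40. -28.]
pre [ 0.8 -0.3  1.2]
0.01301811190392476 97.42355346679688 [0.53718203 0.12819193 0.05017538] [-0.5  1.5  4. ]
0.013005758339559758 [0.53688064 0.12796861 0.16963745] [-0.5  0.9 -2.5] 16.925
```

Key lifted (grip 13 mm, weight showing). I carry it over the socket and check its offset in the grip.

Run:
```python
from h import *
env.reach([.528,-.081,.145],[180,0,-22]); env.wait(.3)
im,c=snap("wrist"); np.savez("c_g.npz",K=c[0],R=c[1],t=c[2]); cv2.imwrite("pics/g.png",im)
for t in("key","socket","latch"): find(t,"wrist",c,2)
o=env.observe();print(o["tool_pos"],o["eef_rot"],o["time_s"],proj([.528,-.081,.05],c),proj([.528,-.081,.131],c))
cv2.imwrite("pics/g2.png",cv2.resize(im,(800,600),interpolation=cv2.INTER_CUBIC))
```

```text
wrist key 0.79 [0.4276 0.1854 0.0059] [ 77. 338.]
wrist key 0.71 [ 0.5278 -0.0845 -0.0011] [262. 175.]
wrist socket 0.94 [ 0.5354 -0.0838  0.0486] [258. 183.]
wrist latch 0.96 [ 0.5268 -0.0799 -0.0039] [258. 176.]
[ 0.52807602 -0.08075369  0.14502592] [-1.79999024e+02 -4.25976374e-03 -2.19773691e+01] 18.275 [258.68628422 192.7829156 ] [258.71116837 239.58153872]
```

View pics/g2.png

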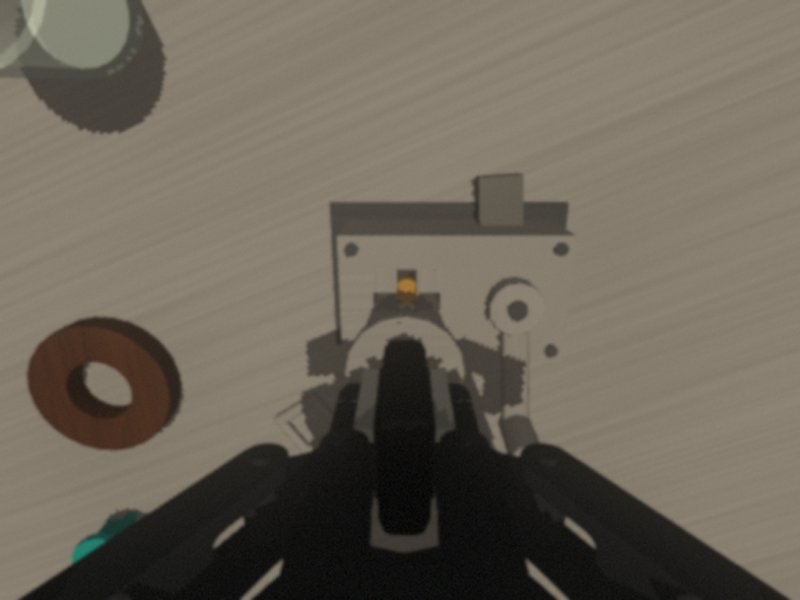

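The lever arm now points along block -x, at its stop. The collar's front edge is at (405,317) with sides at (346,360) and (466,360). The socket's +x slot end is at (407,270) and the screws are at (351,250), (561,250) and (551,351), all in 800x600.

Run:
```python
from h import *
f=np.load("c_g.npz"); c=(f["K"],f["R"],f["t"]); S=512/800
a=np.radians(-22); bx=np.array([np.cos(a),np.sin(a)]); by=np.array([-bx[1],bx[0]]); o=np.array([.528,-.081])
def B(u,v,z,n): d=ray((u*S,v*S),c,z)[:2]-o; print(n,(d@bx*1000).round(1),(d@by*1000).round(1))
for n,p in dict(s1=(351,250),s2=(561,250),s3=(551,351)).items(): B(*p,.05,n)
B(407,270,.05,"slot+x end (17.5,0)"); B(397,275,.05,"slot left"); B(417,275,.05,"slot right")
B(373,300,.05,"slot+y end(.,17.5)");B(440,300,.05,"slot-y end")
B(407,285,.032,"orange")
im=cv2.imread("pics/g.png")
for z in(.125,.131): B(405,317,z,"collar front (22,0) z%.3f"%z)
B(346,362,.131,"collar L"); B(466,362,.131,"collar R")
B(383,340,.19,"hL");B(424,340,.19,"hR")
cv2.imwrite("pics/i.png",cv2.resize(im[150:270,190:340],None,fx=5,fy=5,interpolation=cv2.INTER_CUBIC))
```

```text
s1 27.3 26.9
s2 27.4 -79.0
s3 -28.4 -79.5
slot+x end (17.5,0) 16.9 -1.4
slot left 14.2 3.7
slot right 14.2 -6.5
slot+y end(.,17.5) 0.7 16.3
slot-y end 0.7 -18.7
orange 3.3 -1.6
collar front (22,0) z0.125 19.9 -0.2
collar front (22,0) z0.131 22.2 -0.2
collar L 4.9 20.9
collar R 5.0 -22.2
hL 39.4 4.7
hR 39.5 -4.3
```

View pics/i.png

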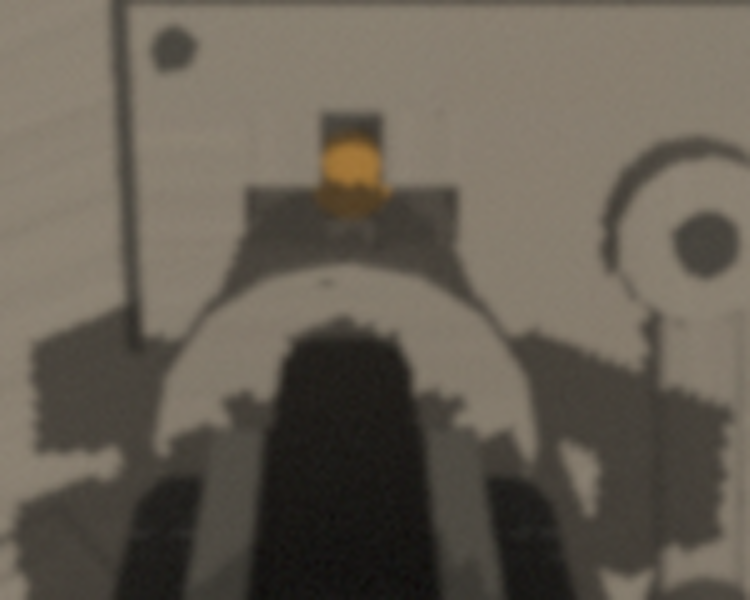

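Run:
```python
from h import *
f=np.load("c_g.npz"); c=(f["K"],f["R"],f["t"]); S=512/800
a=np.radians(-22); bx=np.array([np.cos(a),np.sin(a)]); by=np.array([-bx[1],bx[0]]); o=np.array([.528,-.081])
def B(u,v,z,n): d=ray((u*S,v*S),c,z)[:2]-o; print(n,(d@bx*1000).round(1),(d@by*1000).round(1))
B(406,340,.138,"handle front low (18)"); B(407,535,.19,"handle rear top (-18)")
k=-c[1].T@c[2]; print("cam",(k[:2]-o)@bx,(k[:2]-o)@by,k[2])
im=cv2.imread("pics/g.png"); print(im[195:225,256].max(1).tolist()); print(im[325:352,260].max(1).tolist())
# predicted collar outline bottom/top edges for key x=0,-2
for kx in(0,-.001,-.002):
    for z in(.125,.131):
        t=np.radians(np.arange(0,61,20)); print(kx,z,[proj([*(o+(kx+.022*np.cos(q))*bx+(.022*np.sin(q)-.0004)*by),z],c).round(1).tolist() for q in t])
```

```text
handle front low (18) 16.6 -0.6
handle rear top (-18) -14.8 -0.7
cam 0.08209104013719158 0.00016612343992795237 0.28712272323771704
[74, 75, 71, 68, 69, 73, 79, 93, 115, 130, 128, 120, 125, 131, 132, 132, 133, 129, 111, 89, 74, 64, 52, 41, 36, 33, 32, 33, 31, 33]
[5, 13, 13, 10, 10, 8, 8, 8, 15, 12, 11, 14, 14, 11, 9, 12, 15, 33, 53, 61, 63, 63, 61, 62, 62, 61, 61]
0 0.125 [[259.5, 199.5], [246.1, 201.6], [234.5, 207.9], [226.2, 217.4]]
0 0.131 [[259.5, 203.3], [245.7, 205.5], [233.7, 212.0], [225.1, 221.8]]
-0.001 0.125 [[259.5, 201.1], [246.1, 203.3], [234.6, 209.6], [226.3, 219.0]]
-0.001 0.131 [[259.5, 205.0], [245.7, 207.3], [233.8, 213.7], [225.2, 223.4]]
-0.002 0.125 [[259.5, 202.8], [246.2, 205.0], [234.6, 211.2], [226.3, 220.6]]
-0.002 0.131 [[259.5, 206.7], [245.7, 209.0], [233.8, 215.4], [225.2, 225.0]]
```

The key sits about -1.7 mm in x in the grip, and the socket is at (-0.6,-1.2) mm from my guess. I shift by (+1.2,-0.8) mm in block axes and lower it with force checks.

Run:
```python
from h import *
a=np.radians(-22); bx=np.array([np.cos(a),np.sin(a)]); by=np.array([-bx[1],bx[0]])
p=np.array([.528,-.081])+.0012*bx-.0008*by
env.move_l([*p,.106],v=.08); env.wait(.2); f0=np.array(env.observe()["wrist_force"]); print("free",f0.round(1))
for z in np.arange(.102,.0815,-.002):
    env.move_l([*p,z],v=.03); o=env.observe(); f=np.array(o["wrist_force"])-f0
    print(round(z,4),o["tool_pos"][2].round(4),"bx",(f[:2]@bx).round(1),"by",(f[:2]@by).round(1),"z",f[2].round(1),np.round(o["ft_torque"],2))
    if abs(f[2])>12: print("STOP"); break
print(o["time_s"],o["grip_width"])
```

```text
free [-0.4 -0.3 -2. ]
0.102 0.1018 bx 0.2 by 0.9 z -0.5 [-0.    0.01  0.01]
0.1 0.0999 bx -0.4 by 0.8 z -0.6 [ 0.01  0.01 -0.03]
0.098 0.0978 bx 0.3 by 0.9 z -0.9 [-0.02 -0.01  0.02]
0.096 0.0961 bx 0.8 by 0.8 z 1.2 [-0.06 -0.13 -0.01]
0.094 0.0938 bx -1.9 by 0.3 z 0.3 [0.16 0.25 0.06]
0.092 0.0916 bx -0.6 by -0.2 z -1.3 [ 0.19  0.42 -0.05]
0.09 0.0897 bx -2.2 by 0.8 z -1.6 [0.19 0.61 0.03]
0.088 0.0878 bx -3.0 by 1.3 z -1.7 [0.29 0.76 0.01]
0.086 0.0858 bx -4.3 by 0.9 z -2.5 [0.35 0.89 0.03]
0.084 0.0838 bx -2.8 by 0.6 z -3.2 [0.47 0.94 0.04]
0.082 0.0821 bx -4.7 by -0.1 z 2.4 [0.58 1.36 0.02]
21.9 0.013054166536722036
```

It's in the socket and touching the plunger at the expected depth. I ease x by -0.5 mm and press home.

Run:
```python
from h import *
a=np.radians(-22); bx=np.array([np.cos(a),np.sin(a)]); by=np.array([-bx[1],bx[0]])
p=np.array([.528,-.081])+.0007*bx-.0008*by; f0=np.array([-.4,-.3,-2.])
for z in list(np.arange(.080,.071,-.002))+list(np.arange(.0715,.066,-.0005)):
    env.move_l([*p,z],v=.03); o=env.observe(); f=np.array(o["wrist_force"])-f0
    print(round(z,4),o["tool_pos"][2].round(4),"bx",(f[:2]@bx).round(1),"by",(f[:2]@by).round(1),"z",f[2].round(1),np.round(o["ft_torque"],2))
    if f[2]>26: print("STOP"); break
env.wait(1); o=env.observe(); print(o["time_s"],o["grip_width"],np.round(o["wrist_force"],1),o["tool_pos"],o["grasp_force"])
w,c=snap("wrist"); t,ct=snap("top"); s,cs=snap("scene")
b=cv2.imread("pics/b.png"); t=cv2.resize(t,(800,600))
x=cv2.resize(w,(400,300)); y=cv2.resize(s,(400,300))
cv2.imwrite("pics/j.png",np.vstack([np.hstack([x,y]),b[80:180,:],t[80:180,:]]))
for t_ in("tumbler_a","tin","opener"): find(t_,"scene",cs,2)
```

```text
0.08 0.0803 bx -3.9 by -0.1 z 4.6 [0.32 0.99 0.  ]
0.078 0.0782 bx -3.6 by 0.4 z 4.3 [0.28 0.93 0.02]
0.076 0.0762 bx -2.9 by -0.5 z 6.7 [0.28 0.92 0.03]
0.074 0.0742 bx -2.3 by -0.4 z 6.4 [0.18 0.92 0.05]
0.072 0.0722 bx -3.0 by 0.1 z 7.1 [0.24 0.93 0.01]
0.0715 0.0718 bx -3.8 by -0.5 z 8.5 [ 0.26  1.03 -0.01]
0.071 0.0713 bx -3.9 by -0.0 z 8.1 [0.25 1.05 0.01]
0.0705 0.0708 bx -3.9 by -0.8 z 10.1 [0.26 1.13 0.07]
0.07 0.0704 bx -3.5 by -0.3 z 10.0 [0.22 1.2  0.06]
0.0695 0.0702 bx -6.3 by -1.2 z 18.0 [0.29 1.74 0.09]
0.069 0.0702 bx -9.4 by -2.2 z 27.1 [0.49 2.53 0.11]
STOP
25.65 0.01273212264880539 [-10.2   0.3  25.4] [ 0.52870394 -0.08214073  0.07013544] 103.15149307250977
scene tumbler_a 0.71 [6.993e-01 2.939e-01 5.000e-04] [386. 279.]
scene tumbler_a 0.67 [ 0.7234  0.018  -0.0019] [244. 276.]
scene tin 0.95 [ 0.7428 -0.1288 -0.0017] [170. 277.]
scene opener 0.65 [ 0.4178  0.0097 -0.0022] [257. 157.]
```

View pics/j.png

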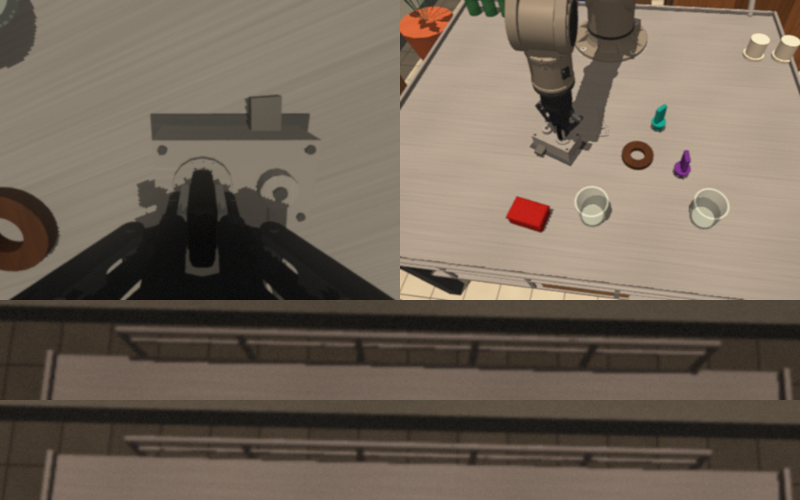

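The collar is seated: contact stiffens at TCP z 0.070, exactly home depth, with 25 N held. In the bottom strips the gate rail is visibly lower than before. The bystanders haven't moved and the lever is at its stop.

```bash
python3 -c "
from h import *
print(env.job_done())"
```

```text
the job is handed in; nothing more can be done
None
```

The job is handed in: the lever is at its stop, the key is fully home and held with about 25 N, the gate is down, and the tumblers, bottle opener and tin have not moved.

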